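# Set the minutes on the UV curing box and start it

## Robot

A 6-joint arm with a two-finger parallel gripper is mounted at the origin on a cart in front of the work surface, level with it; the furniture and walls round the work are solid. World frame = base frame: x ahead of the robot, y to its left, z up, the work surface at z = 0. Lengths are in m, angles in rad, forces in N, time in s.
With the tool pointing down it reaches from about 0.425 to 0.95 m from the base axis. Payload 3.5 kg.
Tool frame: the origin (TCP) lies at the very end of the fingers, on their centre line; the grasp point (between the pads) lies 19 mm behind it; z points along the fingers, y is the line along which they close (so a half turn about z gives the same grasp; the last joint's range is limited). The gripper opens to 85 mm and grips with 20 to 120 N. Pads are 22 mm wide; open, the fingers measure 114 mm over their backs; the gripper's body (76 mm by 85 mm) begins 54 mm behind the grasp point. The pads swing forward as they close: fully open they stand 13 mm farther back than shut.
Start: joints at [1.199, 0.286, 1.577, -0, 1.279, -0.15], TCP at [0.148, 0.658, 0.231] pointing down, gripper open.
Joint ranges: [-2.77, 2.77], [-0.9, 2.22], [0.21, 2.48], [-1.53, 4.67], [0.24, 2.81], [-2.84, 2.84]. Speed limits (rad/s): [2.79, 2.79, 3.14, 3.14, 3.14, 3.14].

## Interface

Orientations are given as a unit quaternion [x, y, z, w].
In Python, from plant import ctrl gives the robot as it stands.
- The arm moves only by the tool carry_out, never from a script. Its argument "deltas" is one flat list of numbers, 6 for each row, row after row: the shift along the tool's x, y, z in m, then the turn, a rotation vector about the tool's x, y, z in rad. A call has 1 to 5 rows; each row is the pose to reach, as a shift and turn from the pose commanded when the call began, along the tool's axes at that moment; what a row does not reach only later rows make up. A row lasts 1/8 s, in which the tool goes at most 62.5 mm and 10.7 degrees, less where a joint would pass 70% of its speed; a pose out of reach is approached as far as the arm can. A call with a gripper value outside its range is refused whole. "grip" is the opening in per cent of the stroke, from 0 (shut) to 100 (fully open), set as the call begins (left out, the last holds). The fingers move at their own pace and stop on an object; "grip_force" is the grip in N (left out, the last holds). Time passes only in rows, so rows that repeat a pose let the fingers close. It gives the time, the measured TCP pose, the force, the opening and the grip force at its end, in the units of the state.
- ctrl.get_state(): the state, without advancing time (a new reading comes with each control period).
- ctrl.read_camera(name): name is "scene" or "top" or "wrist"; returns (picture, depth): 480x640x3 uint8, red, green, blue; 480x640 float32, m along the optical axis (not along the pixel's ray), 0 where there is no reading.
- ctrl.camera_model(name): a dict with "intrinsics" (3x3 intrinsics, pixels), "k1" (the pictures are not rectified: a ray, as slopes to the right and down, at radius r is drawn at 1 + k1 r^2 times it, then the intrinsics apply), "extrinsics" (4x4, takes a point from world to camera coordinates); the wrist camera has in their place "hand_eye" (4x4, takes a point from camera to tool coordinates, whose origin is the TCP and whose axes are the flange's). Camera axes: x right, y down, z forward; pixel columns grow to the right and rows downward; lengths in m; the calibration is good to about 2 mm. A picture is of the moment at which its call begins: read the wrist's pose just before it. camera_model takes no time and is no camera call.
- ctrl.sign_off(): hands the job in; it is judged then, once.
Trained networks look in the newest picture that a camera, given by its name, has taken for a name from the list of things; names that differ only in an ending like _2 or _b are one class to them, and where a whole thing is asked for, a point or a joint stands for the part that bears it (a point fixed in the world has none). Each returns a list of dicts, best first, with "score" (0 to 1); they miss things now and then, are a little off and sometimes report something else, mostly with a low value. They report only what shows in the picture. A call takes as long as a camera call. They do not tell look-alikes from the thing itself.
- ctrl.find_in(camera, query): "uv" ([column, row] in pixels, amid what is visible of it).
The state is a dict: "time": time; "qpos": joint angles; "dq": joint speeds; "joint_efforts": joint torques, N m; "eef_pos": TCP position; "tcp_rot": TCP orientation; "contact_force": force on the tool from outside, world axes, zero at the start; "wrist_torque": the same for the moment, N m; "opening": opening from 0.0 (shut) to 1.0 (fully open); "finger_force": force on a finger pad.
Only numpy, scipy, OpenCV 4.12 (cv2) and the standard library are available. Lean on these libraries where they do the work, as an engineer would, in place of code of your own. Each camera call takes 0.05 s, during which the arm holds its last target. There are 200 camera calls.

## Task

The opened handset has fresh UV glue on it and lies in the pulled-out tray of the curing box: push the tray fully home, roll the box's minutes thumbwheel up, ridge by ridge, until 6 stands on top between the two white arrows, and only when both are so press the green start button and let it come back up. The handset must stay lying flat in the tray; do not knock over or shove about the glue bottle and the tweezers beside the box.

Things in the scene. Friction and masses are not known exactly. Their poses are not given: they have to be found in the camera images.
- cure_box: white UV curing box, fixed to the bench, 160 (x) x 200 (y) x 80 (z) mm. Origin: centre of its underside, on the bench; x from its front (tray side, towards the robot) to its back, y to its left, z up. Left half: chamber with the tray, amber window on top. Right half: flat grey control panel at z = 80 mm with the thumbwheel and, to the right of that, the green start button.
- tray (a joint): slide of the tray in m: 0 = fully home (white tray front against the box), positive = out of the box's front, along its -x. Starts 47 to 63 mm out. It slides stiffly (1 to 3 N) up to a hard stop at 0 and stays where it is left.
- tray_lip (a point): middle of the front face of the tray's grey finger lip, 40 mm above the bench, the part of the tray nearest the robot. The lip is 50 mm wide (y), 6 mm high and stands 8 mm out from the white tray front, which is 92 mm wide and reaches from 10 to 48 mm above the bench. Axes as the box's.
- tray_floor (a point): centre of the tray's inner floor, 13 mm above the bench; inside, the tray is about 139 mm (x) by 66 mm (y) with walls 17 mm high. Axes as the box's.
- handset_mid (a point): centre of the opened handset, half-way up; pale casing, green board showing, 104 x 47 x 8 mm, lying loose on the tray's floor with its length along the tray.
- wheel_axle (a point): centre of the black thumbwheel, 56 mm above the bench, 24 mm below the panel; axle along the box's y; axes as the box's. Smooth plastic, 26 mm wide; drum radius 37 mm; ten straight ridges across it, 4 mm thick, 36 degrees apart, stand out to radius 48 mm; a white digit on the drum between each two. The upper part stands out of a slot in the panel, 88 (x) x 31 mm (y).
- wheel_mark (a point): topmost point of the wheel's drum, 37 mm above the axle and 13 mm above the panel, between two raised black pointers with white arrows (tops 11 mm above the panel); the digit here, about 11 mm high, is the one that counts. At rest the two nearest ridges stand 18 degrees before and behind it: their tips are 15 mm in front (box -x) and 15 mm behind (+x), 46 mm above the axle.
- wheel (a joint): thumbwheel angle in rad: digit shown = angle / 0.628 (6 is at 3.770), stops just beyond 0 and 9. Grows when its top is pushed away from the robot (box +x). A spring detent holds each digit: pushing a ridge takes 2 to 5 N; once the ridge in front of the top has passed the top, the wheel jumps to the next digit by itself, else it falls back. Starts at 1 to 4, settling in the first 0.5 s.
- start (a joint): travel in m of the start button, 0 = up, 0.006 = fully down; it springs back when released; fully down takes 5 N, it counts as pressed at 0.004.
- start_top (a point): centre of the top of the round green start button, 22 mm in diameter, its top 22 mm above the panel (102 mm above the bench) in a black collar 38 mm across, 48 mm to the right (box -y) of the wheel's middle; it is pressed straight down. Axes as the box's.
- glue_bottle: slim white glue bottle with a blue cap, 25 mm across, 101 mm tall, standing loose to the left of the box. Origin at the centre of its underside, z up.
- tweezers: black tweezers, 12 x 120 x 8 mm, lying loose on the bench to the right of the box. Origin at the centre of their underside.
Mind the look-alikes: they are no part of the job. What is shaped like the part that bears handset_mid but blue, red or turquoise is not meant.

How it is judged:
On the way, in this order (a step that is already met when the one before it is completed fails the run):
1. the tray is home with the handset in it, and the thumbwheel shows 6 (value of joint tray below 0.004 m and value of joint wheel between 3.61992 and 3.91992 rad and horizontal distance between handset_mid and tray_floor below 0.025 m and z of handset_mid in the frame of tray_floor below 0.01 m), for 0.2 s.
2. the start button is pressed (value of joint start above 0.004 m and value of joint tray below 0.004 m and value of joint wheel between 3.61992 and 3.91992 rad), for 0.04 s.
At the end, for the whole second after the job is handed in: Tray home (within 4 mm), handset flat on its floor (centre within 25 mm of the floor's centre, less than 10 mm above it), thumbwheel resting at 6 (within 0.15 rad), start button pressed after that and up again (within 1.5 mm) (all of step 1 and value of joint start below 0.0015 m and velocity of joint wheel below 0.2 rad/s and linear speed of glue_bottle below 0.05 m/s); the robot touches nothing.
It fails at once if the start button is pressed while the tray is not home or the wheel does not show 6 (value of joint start above 0.004 m and not (value of joint tray below 0.004 m and value of joint wheel between 3.61992 and 3.91992 rad)).
It fails at once if the glue bottle is knocked over or shoved more than 30 mm (angle between glue_bottle's own z axis and vertical above 0.6 rad or distance of glue_bottle from where it was at the start of the episode above 0.03 m).
It fails at once if the tweezers are shoved more than 30 mm (distance of tweezers from where it was at the start of the episode above 0.03 m).
It also fails if it takes over 58 s, if anything falls off the work surface, if the arm or the gripper's body presses on something with over 40 N, if the wrist force passes 120 N, or if a joint passes its speed limit or range.

## Working session

There is one attempt and no reset: what is moved stays moved. The work goes in short steps, Python scripts to look and compute and a tool call to move; the robot and the scene stay as the last step left them, time stands still between calls to the robot, and variables do not carry over. Pictures are saved under pics/ and viewed, at most 11 in all, crops included, and the job is handed in when it is done.

Besides the shell and the picture viewer there is one more tool, called after "Emit:" as name(argument=value, ...) on one line, values as JSON. carry_out: Moves the arm, as the interface text tells. Its arguments: {"type":"object","properties":{"deltas":{"type":"array"},"grip":{"type":"number"},"grip_force":{"type":"number"}},"required":["deltas"]}

```bash
mkdir -p pics
cat > h.py <<'E'
import numpy as np,cv2
from plant import ctrl
from scipy.spatial.transform import Rotation as R
def ext(n):
    m=ctrl.camera_model(n)
    if 'extrinsics' in m: return np.linalg.inv(np.array(m['extrinsics']))
    s=ctrl.get_state();T=np.eye(4);T[:3,:3]=R.from_quat(s['tcp_rot']).as_matrix();T[:3,3]=s['eef_pos']
    return T@np.array(m['hand_eye'])
def ray(n,uv,T=None):
    m=ctrl.camera_model(n);K=np.array(m['intrinsics']);k=m['k1']
    p=cv2.undistortPoints(np.array([[uv]],float),K,np.array([k,0,0,0,0.]))[0,0]
    return np.array([p[0],p[1],1.])
def pt(n,uv,d,T):
    u,v=int(round(uv[0])),int(round(uv[1]))
    a=d[max(v-2,0):v+3,max(u-2,0):u+3];a=a[a>0];z=np.median(a) if len(a) else np.nan
    return (T@np.append(ray(n,uv)*z,1))[:3]
def atz(n,uv,z,T):
    r=T[:3,:3]@ray(n,uv);o=T[:3,3];return o+r*(z-o[2])/r[2]
def save(img,f): cv2.imwrite('pics/'+f,cv2.cvtColor(img,cv2.COLOR_RGB2BGR))
E
python3 - <<'E'
from h import *
s=ctrl.get_state();print(s['time'],np.round(s['eef_pos'],4),np.round(s['tcp_rot'],4),s['contact_force'],s['opening'])
for n in ['scene','top']:
    T=ext(n);print(n,np.round(T[:3,3],3))
    im,d=ctrl.read_camera(n);save(im,n+'0.png')
    for q in ['cure_box','tray_lip','handset_mid','wheel_mark','start_top','glue_bottle','tweezers']:
        for r in ctrl.find_in(n,q)[:3]:
            print(n,q,np.round(r['uv']),round(r['score'],2),np.round(pt(n,r['uv'],d,T),4))
E
```

```text
0.0 [0.1482 0.6579 0.2299] [ 1.107e-01  9.939e-01 -1.100e-03 -3.000e-04] [ 0.2400018  -0.50670716 -0.35115666] 1.002759487337534
scene [ 0.062 -0.417  0.696]
scene cure_box [394. 280.] 0.93 [ 0.5753 -0.0702  0.0801]
scene cure_box [322. 291.] 0.58 [0.5144 0.0326 0.0234]
scene tray_lip [321. 292.] 0.78 [0.4945 0.0149 0.0485]
scene handset_mid [332. 288.] 0.88 [0.5333 0.0248 0.0215]
scene handset_mid [297. 241.] 0.87 [0.5843 0.1697 0.0068]
scene handset_mid [315. 376.] 0.87 [ 0.3932 -0.074   0.0062]
scene start_top [425. 283.] 0.51 [ 0.5832 -0.1207  0.1028]
scene start_top [370. 213.] 0.21 [0.6919 0.0824 0.0641]
scene start_top [317. 291.] 0.16 [0.4911 0.0205 0.0479]
scene glue_bottle [371. 214.] 0.68 [0.6928 0.0794 0.0634]
scene tweezers [422. 371.] 0.64 [ 0.5179 -0.1809  0.0025]
top [0.446 0.029 0.993]
top cure_box [338. 208.] 0.62 [ 0.5997 -0.0422  0.0795]
top cure_box [296. 253.] 0.57 [0.509  0.0438 0.0129]
top tray_lip [293. 253.] 0.65 [0.5091 0.0506 0.015 ]
top handset_mid [349. 306.] 0.97 [ 0.3934 -0.0746  0.0038]
top handset_mid [239. 215.] 0.62 [0.5911 0.1754 0.0045]
top handset_mid [256. 310.] 0.62 [0.3819 0.1306 0.0044]
top wheel_mark [335. 210.] 0.61 [ 0.5961 -0.0349  0.0797]
top start_top [378. 209.] 0.49 [ 0.5962 -0.1212  0.1006]
top glue_bottle [278. 167.] 0.54 [0.6901 0.0871 0.0588]
top glue_bottle [340. 209.] 0.46 [ 0.5975 -0.0464  0.0794]
top tweezers [404. 250.] 0.66 [ 0.5214 -0.1968 -0.0013]
```

Run:
```python
import cv2
a=cv2.imread('pics/scene0.png')[170:400,240:500];b=cv2.imread('pics/top0.png')[130:330,220:430]
cv2.imwrite('pics/s1.png',cv2.resize(a,None,fx=2.6,fy=2.6,interpolation=2));cv2.imwrite('pics/t1.png',cv2.resize(b,None,fx=3,fy=3,interpolation=2))
```

```text
(no output)
```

View pics/s1.png

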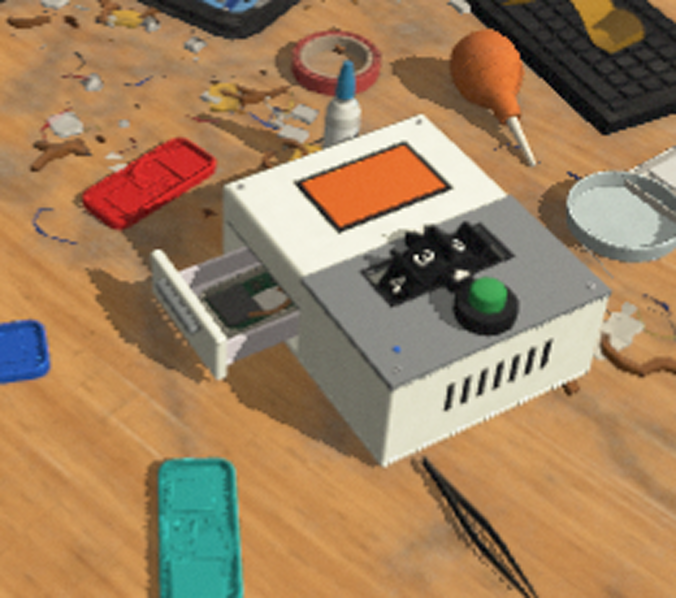

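View pics/t1.png

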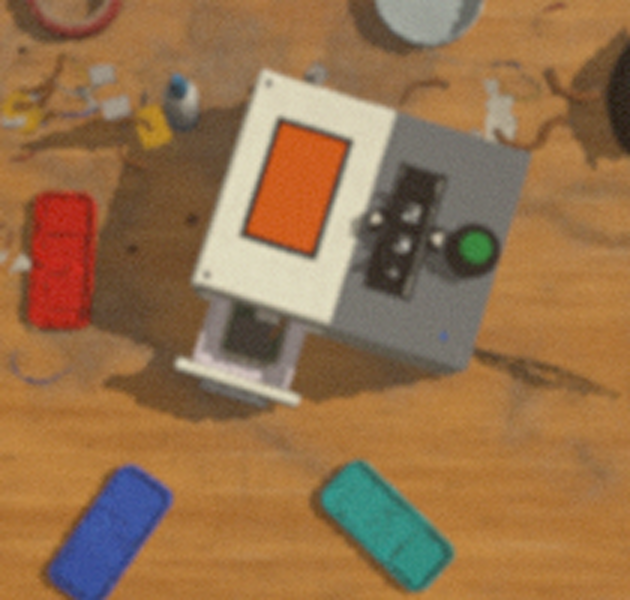

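The scene shows the box with its tray out and the pale, green-board handset in it (scene px 332,288). That is the one meant. The red (297,241), turquoise (315,376) and blue (256,310 in top) ones are look-alikes. The wheel seems to show 3, with 4 on its front side. Next I fit the box pose from depth.

```bash
cat >> h.py <<'E'
def cloud(n,d,T):
    m=ctrl.camera_model(n);v,u=np.mgrid[0:480,0:640]
    p=cv2.undistortPoints(np.stack([u,v],-1).reshape(-1,1,2).astype(float),np.array(m['intrinsics']),np.array([m['k1'],0,0,0,0.])).reshape(480,640,2)
    P=np.dstack([p,np.ones((480,640))])*d[...,None]
    return P@T[:3,:3].T+T[:3,3]
E
python3 - <<'E'
from h import *
for n in ['top','scene']:
    im,d=ctrl.read_camera(n);T=ext(n);P=cloud(n,d,T)
    z=P[...,2]
    box=(abs(P[...,0]-.6)<.17)&(abs(P[...,1]+.03)<.2)&(d>0)
    m=(box&(abs(z-.08)<.004)).astype(np.uint8)
    _,l,st,_=cv2.connectedComponentsWithStats(m);k=1+st[1:,4].argmax()
    q=P[l==k][:,:2].astype(np.float32)
    r=cv2.minAreaRect(q*1000);c=cv2.boxPoints(r);print(n,r,'\n',np.round(c,1),np.median(P[l==k][:,2]))
    yaw=np.deg2rad(r[2]); 
    e=[np.array([np.cos(yaw+i*np.pi/2),np.sin(yaw+i*np.pi/2)]) for i in range(4)]
    ex=max(e,key=lambda a:a[0]);ey=np.array([-ex[1],ex[0]]);print('ex',ex,np.arctan2(ex[1],ex[0]))
    cc=np.array(r[0])/1000
    L=np.stack([(P[...,:2]-cc)@ex,(P[...,:2]-cc)@ey],-1)
    mg=box&(im[...,1]>1.5*im[...,0].astype(float))&(im[...,1]>1.3*im[...,2])&(z>.095)
    print('button local',np.median(L[mg],0),np.median(P[mg],0),mg.sum())
    mt=box&(z>.035)&(z<.055)&(L[...,0]<-.09)&(abs(L[...,1]-.05)<.06);print('trayfront x',np.percentile(L[mt][:,0],[2,10,50,90]),'y',np.percentile(L[mt][:,1],[2,98]),np.percentile(z[mt],[10,50,90]))
    mw=box&(z>.09)&(L[...,1]>-.05)&(L[...,1]<.0)&(abs(L[...,0])<.07);print('wheel',np.percentile(L[mw],[2,50,98],axis=0),z[mw].max())
E
```

```text
top ((612.2379760742188, -46.397735595703125), (199.95956420898438, 160.84445190429688), 73.48499298095703) 
 [[ 506.7 -119.4]
 [ 660.9 -165.1]
 [ 717.8   26.6]
 [ 563.6   72.3]] 0.07931599115397392
ex [ 0.95874531 -0.28426647] -0.2882412484722734
button local [-0.00036311 -0.07861907] [ 0.58996427 -0.12139128  0.10057142] 84
trayfront x [-0.14519077 -0.14336248 -0.13604791 -0.1310951 ] y [0.00576139 0.09070727] [0.04037787 0.04513536 0.0482366 ]
wheel [[-0.02838025 -0.04323321]
 [-0.00181719 -0.03006791]
 [ 0.02825271 -0.00849568]] 0.10622255530887137
scene ((612.8463134765625, -44.59028625488281), (203.5991668701172, 161.87213134765625), 73.49935913085938) 
 [[ 506.3 -119.2]
 [ 661.5 -165.2]
 [ 719.4   30. ]
 [ 564.2   76. ]] 0.08196008993272053
ex [ 0.95881656 -0.28402607] -0.28799051185564317
button local [-0.00317887 -0.08281565] [ 0.58624966 -0.12273704  0.10303306] 155
trayfront x [-0.14506493 -0.14333216 -0.13654566 -0.1311908 ] y [0.00219184 0.08982874] [0.04115941 0.04701285 0.05035887]
wheel [[-0.0279329  -0.04534603]
 [-0.00152986 -0.03269235]
 [ 0.02722754 -0.00922387]] 0.1069835443029683
```

```bash
cat >> h.py <<'E'
YAW=-0.288;C=np.array([.6125,-.0458])
EX=np.array([np.cos(YAW),np.sin(YAW)]);EY=np.array([-EX[1],EX[0]])
RT=np.column_stack([np.append(-EX,0),np.append(EY,0),[0,0,-1]])
def w(x,y,z): return np.append(C+EX*x+EY*y,z)
def delta(p):
    s=ctrl.get_state();M=R.from_quat(s['tcp_rot']).as_matrix()
    return np.round(np.append(M.T@(np.array(p)-s['eef_pos']),R.from_matrix(M.T@RT).as_rotvec()),4)
def loc():
    s=ctrl.get_state();v=s['eef_pos'][:2]-C
    return s['time'],np.round([v@EX,v@EY,s['eef_pos'][2]],4),np.round(s['contact_force'],1),np.round(R.from_matrix(R.from_quat(s['tcp_rot']).as_matrix().T@RT).as_rotvec(),3)
E
python3 -c "
from h import *
print(delta([.36,.36,.23]),delta(w(-.186,.048,.22)),w(-.186,.048,.032))"
```

```text
[-0.272  -0.2446  0.0013 -0.     -0.      0.0662] [-0.4252 -0.5247  0.0113 -0.     -0.      0.0662] [0.44779431 0.05305361 0.032     ]
```

Emit:
carry_out(deltas=[-0.045,-0.041,0,0,0,0.02,-0.09,-0.081,0,0,0,0.066,-0.135,-0.122,0,0,0,0.066,-0.18,-0.163,0,0,0,0.066,-0.225,-0.204,0,0,0,0.066], grip=0)

```text
time: 1.52
eef_pos: [0.3239, 0.4084, 0.2317]
tcp_rot: [0.143, 0.99, 0.0, 0.0]
contact_force: [0.9, -0.2, 0.1]
opening: 0.001
finger_force: 0.0
```

```bash
python3 -c "
from h import *
print(loc(),delta(w(-.186,.048,.20)))"
```

```text
(1.525, array([-0.4057,  0.3535,  0.2317]), array([ 0.9, -0.2,  0.1]), array([0.001, 0.001, 0.001])) [-0.2195 -0.3056  0.0316  0.0008  0.0007  0.0006]
```

Emit:
carry_out(deltas=[-0.035,-0.049,0,0,0,0,-0.07,-0.098,0,0,0,0,-0.105,-0.147,0,0,0,0,-0.14,-0.196,0.01,0,0,0,-0.175,-0.245,0.02,0,0,0])

```text
time: 2.15
eef_pos: [0.4219, 0.1235, 0.2118]
tcp_rot: [0.143, 0.99, 0.0, 0.001]
contact_force: [0.7, 1.0, 0.1]
opening: 0.003
finger_force: 0.0
```

Run:
```python
from h import *
print(loc(),delta(w(-.186,.048,.20)))
im,d=ctrl.read_camera('wrist');save(im,'w1.png');T=ext('wrist')
for q in ['tray_lip','handset_mid','wheel_mark','start_top']:
    for r in ctrl.find_in('wrist',q)[:2]:
        p=pt('wrist',r['uv'],d,T);v=p[:2]-C
        print(q,np.round(r['uv']),round(r['score'],2),np.round([v@EX,v@EY,p[2]],4))
P=cloud('wrist',d,T);z=P[...,2];L=np.stack([(P[...,:2]-C)@EX,(P[...,:2]-C)@EY],-1)
mt=(d>0)&(z>.035)&(z<.055)&(L[...,0]<-.1)&(L[...,0]>-.2)&(abs(L[...,1]-.05)<.06)
if mt.sum():print('trayfront x',np.percentile(L[mt][:,0],[1,10,50,90]),'y',np.percentile(L[mt][:,1],[2,98]))
```

```text
(2.15, array([-0.2309,  0.1082,  0.2118]), array([0.7, 1. , 0.1]), array([0.001, 0.002, 0.   ])) [-0.0448 -0.0603  0.0118  0.0008  0.002   0.0004]
tray_lip [247. 305.] 0.74 [-0.1347  0.0292  0.0437]
handset_mid [264. 332.] 0.84 [-0.0873  0.0399  0.0197]
handset_mid [397. 319.] 0.73 [-0.0927  0.1926  0.0031]
wheel_mark [182. 348.] 0.89 [-0.0763 -0.0483  0.0363]
trayfront x [-0.14196618 -0.14071874 -0.13359234 -0.12801631] y [-0.00101467  0.06830255]
```

View pics/w1.png

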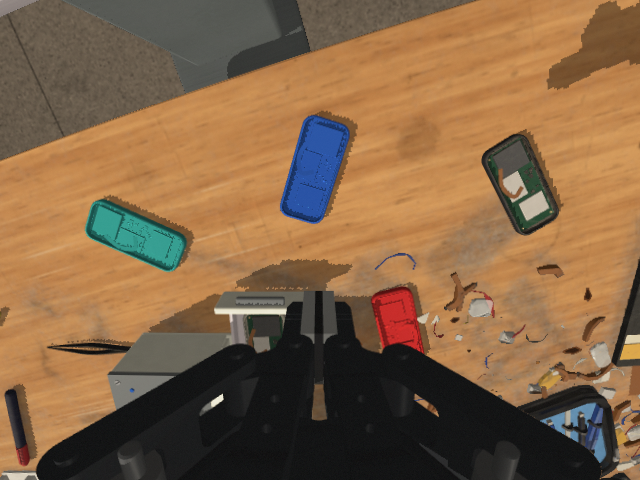

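The wrist view shows the tray front at about (250,305) with the green-board handset inside. Another board-bearing handset lies on the bench at (520,185) and is not in the tray, so I leave it. Lip front is at box x ≈ -0.143. I go down in front of it.

Emit:
carry_out(deltas=[-0.045,-0.061,0.01,0,0,0,-0.045,-0.061,0.06,0,0,0,-0.045,-0.061,0.11,0,0,0,-0.045,-0.061,0.16,0,0,0,-0.045,-0.061,0.18,0,0,0])

```text
time: 3.02
eef_pos: [0.4448, 0.0561, 0.0285]
tcp_rot: [0.142, 0.99, 0.0, -0.003]
contact_force: [-1.6, -0.1, 0.4]
opening: -0.001
finger_force: 0.0
```

```bash
python3 -c "
from h import *
print(loc())"
```

```text
(3.025, array([-0.1897,  0.0501,  0.0285]), array([-1.6, -0.1,  0.4]), array([-0.001, -0.005,  0.003]))
```

Emit:
carry_out(deltas=[-0.012,-0.002,-0.004,0,0,0,-0.024,-0.002,-0.004,0,0,0,-0.034,-0.002,-0.004,0,0,0,-0.043,-0.002,-0.004,0,0,0,-0.052,-0.002,-0.004,0,0,0])

```text
time: 3.65
eef_pos: [0.4971, 0.0373, 0.0357]
tcp_rot: [0.143, 0.99, 0.0, 0.0]
contact_force: [-1.8, 1.3, 0.6]
opening: -0.003
finger_force: 0.8
```

Emit:
carry_out(deltas=[-0.007,0,0,0,0,0,-0.014,0,0,0,0,0,-0.02,0,0,0,0,0,-0.025,0,0,0,0,0,-0.027,0,0,0,0,0])

```text
time: 4.28
eef_pos: [0.5226, 0.0296, 0.0352]
tcp_rot: [0.143, 0.99, -0.0, -0.0]
contact_force: [-0.7, 0.4, 0.8]
opening: -0.003
finger_force: 0.6
```

```bash
python3 -c "
from h import *
print(loc())"
```

```text
(4.275, array([-0.1077,  0.0468,  0.0352]), array([-0.7,  0.4,  0.8]), array([-0., -0.,  0.]))
```

Emit:
carry_out(deltas=[-0.003,0,0.002,0,0,0,-0.006,0,0.003,0,0,0,-0.008,0,0.003,0,0,0,-0.01,0,0.003,0,0,0,-0.01,0,0.003,0,0,0])

```text
time: 4.9
eef_pos: [0.5229, 0.0296, 0.0312]
tcp_rot: [0.143, 0.99, 0.001, -0.013]
contact_force: [-23.7, 7.1, 21.3]
opening: -0.002
finger_force: 12.7
```

```bash
python3 -c "
from h import *
print(loc())"
```

```text
(4.9, array([-0.1074,  0.0468,  0.0312]), array([-23.7,   7.1,  21.3]), array([-0.002, -0.026,  0.001]))
```

Sharp stop at a lip position of about 48 mm travel, so the tray is home. I back off, rise and check.

Emit:
carry_out(deltas=[0.01,0,0,0,0,0,0.04,0,0,0,0,0,0.04,0,-0.05,0,0,0,0.04,0,-0.105,0,0,0,0.03,0.04,-0.16,0,0,0])

```text
time: 5.52
eef_pos: [0.5129, 0.0697, 0.1893]
tcp_rot: [0.145, 0.989, -0.0, 0.001]
contact_force: [1.3, 0.0, 0.4]
opening: 0.0
finger_force: 0.0
```

Run:
```python
from h import *
print(loc(),delta(w(-.065,-.031,.17)))
T=ext('top');im,d=ctrl.read_camera('top')
T2=ext('scene');im2,d2=ctrl.read_camera('scene')
a=cv2.resize(im[130:290,250:410],(480,480),interpolation=2);b=cv2.resize(im2[220:340,300:420],(480,480),interpolation=2)
save(np.hstack([cv2.resize(a,(400,400)),cv2.resize(b,(400,400))]),'c1.png')
P=cloud('scene',d2,T2);z=P[...,2];L=np.stack([(P[...,:2]-C)@EX,(P[...,:2]-C)@EY],-1)
mt=(d2>0)&(z>.035)&(z<.055)&(L[...,0]<-.083)&(L[...,0]>-.2)&(abs(L[...,1]-.05)<.05);print(mt.sum(),np.percentile(L[mt][:,0],[2,50,98]))
```

```text
(5.525, array([-0.1282,  0.0824,  0.1893]), array([1.3, 0. , 0.4]), array([ 0.   ,  0.003, -0.003])) [-0.0635 -0.1133  0.0195  0.      0.0029 -0.0028]
348 [-0.09573109 -0.08778904 -0.08345127]
```

View pics/c1.png

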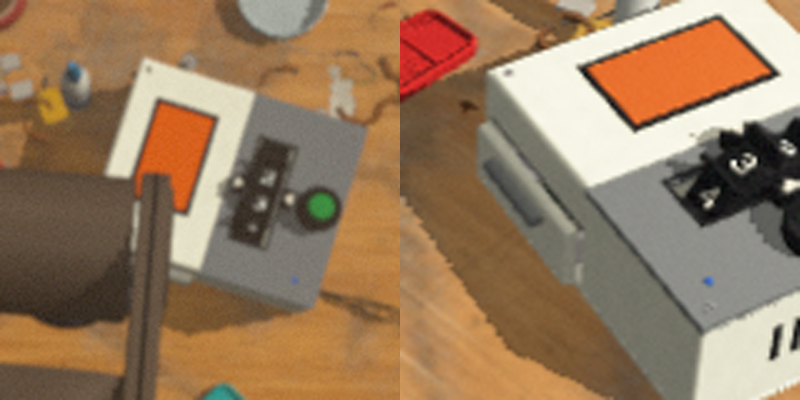

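Tray is shut. The wheel reads 3 between the pointers and 4 is next in front. Now to the wheel.

Emit:
carry_out(deltas=[-0.032,-0.057,0.01,0,0,0,-0.05,-0.113,0.02,0,0,0,-0.06,-0.113,0.06,0,0,0,-0.062,-0.113,0.075,0,0,0,-0.062,-0.113,0.075,0,0,0])

```text
time: 6.25
eef_pos: [0.5389, -0.0547, 0.1107]
tcp_rot: [0.143, 0.99, 0.0, -0.002]
contact_force: [-0.3, 0.6, 0.4]
opening: 0.001
finger_force: 0.0
```

Run:
```python
from h import *
print(loc())
im,d=ctrl.read_camera('scene');save(cv2.resize(im[220:340,340:500],None,fx=5,fy=5,interpolation=2),'c2.png')
```

```text
(6.25, array([-0.0681, -0.0295,  0.1107]), array([-0.3,  0.6,  0.4]), array([-0.   , -0.003,  0.001]))
```

View pics/c2.png

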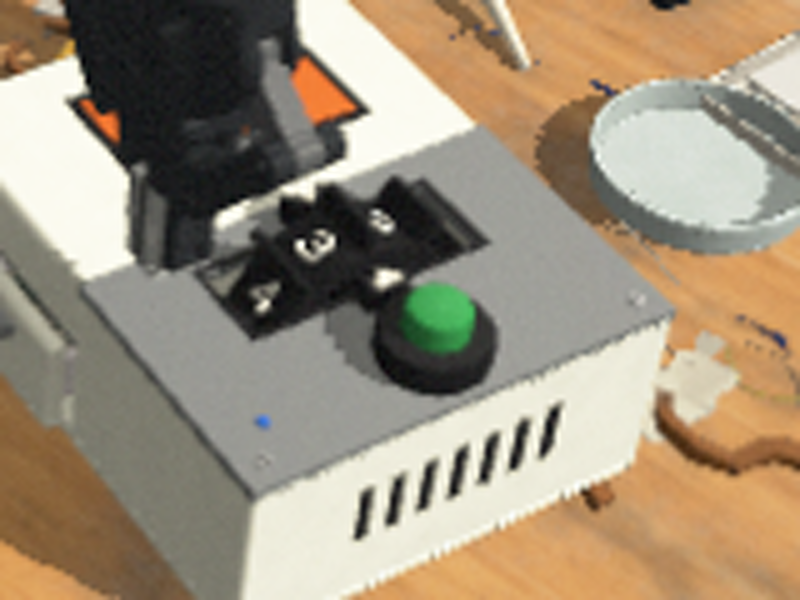

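Run:
```python
from h import *
im,d=ctrl.read_camera('scene');save(cv2.resize(im[255:315,315:375],None,fx=10,fy=10,interpolation=0),'c3.png')
T=ext('scene');P=cloud('scene',d,T)
for v in (285,292,298):
    for u in range(340,364,1):
        p=P[v,u];q=p[:2]-C;print(v,u,im[v,u],np.round([q@EX*1e3,q@EY*1e3,p[2]*1e3],1))
```

```text
285 340 [86 87 83] [-91.3  28.5  41.8]
285 341 [79 78 78] [-91.3  25.3  44.7]
285 342 [86 82 78] [-90.4  23.6  45.7]
285 343 [108 107  96] [-88.   24.4  43.8]
285 344 [127 124 111] [-87.9  21.3  46.6]
285 345 [142 139 125] [-87.3  19.1  48.3]
285 346 [160 159 141] [-86.4  17.5  49.3]
285 347 [175 173 152] [-84.6  17.2  48.7]
285 348 [181 178 158] [-84.2  14.9  50.6]
285 349 [164 160 142] [-82.8  13.9  50.8]
285 350 [111 108  97] [-80.3  14.8  48.8]
285 351 [73 73 63] [-65.2  34.9  23.1]
285 352 [96 96 85] [-78.7  11.2  51.3]
285 353 [121 117 105] [-78.6   8.4  53.8]
285 354 [119 117 104] [-80.    3.4  59. ]
285 355 [119 116 103] [-80.4  -0.2  62.4]
285 356 [124 122 109] [-79.3  -1.5  63.1]
285 357 [123 120 107] [-80.4  -5.9  67.7]
285 358 [122 119 107] [-79.3  -7.2  68.3]
285 359 [122 120 106] [-80.1 -11.2  72.3]
285 360 [110 111 101] [-79.6 -13.3  74. ]
285 361 [80 78 72] [-80.2 -16.9  77.6]
285 362 [90 90 87] [-79.2 -18.3  78.3]
285 363 [128 131 126] [-79.  -20.7  80.4]
292 340 [121 121 109] [-87.5  33.9  17.8]
292 341 [122 121 108] [-87.7  30.3  21.2]
292 342 [122 123 109] [-86.7 
[... 1202 characters left out ...]
122 108] [-87.2  11.2  24.1]
298 348 [126 125 111] [-88.3   6.5  29.2]
298 349 [126 124 111] [-87.    5.4  29.6]
298 350 [130 127 115] [-86.6   3.1  31.6]
298 351 [130 128 114] [-84.1   3.8  29.6]
298 352 [126 123 112] [-80.9   5.7  26.1]
298 353 [122 115 112] [-73.2  14.3  14. ]
298 354 [122 118 113] [-71.6  13.7  13.7]
298 355 [129 128 115] [-79.   -0.4  31. ]
298 356 [122 121 108] [-79.2  -3.7  34.2]
298 357 [124 122 110] [-80.   -7.9  38.6]
298 358 [126 123 111] [-79.9 -10.5  41.1]
298 359 [124 122 108] [-79.  -12.1  42.1]
298 360 [121 122 106] [-79.4 -15.6  45.7]
298 361 [122 120 108] [-79.  -17.8  47.5]
298 362 [124 123 112] [-78.9 -20.5  50.1]
298 363 [125 123 110] [-79.7 -24.4  54.2]
```

View pics/c3.png

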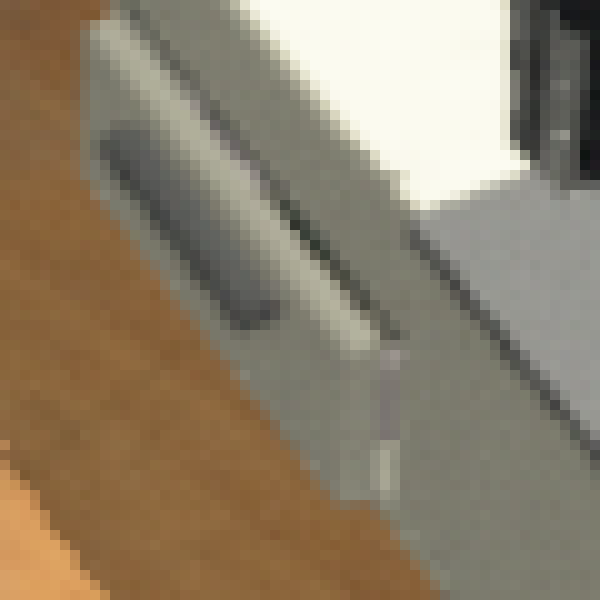

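The digit on top is 3 and the front one 4. The tray front shows a thin seam (c3, around (390,390)), so I'll push it once more after the wheel. Now the first wheel stroke.

Emit:
carry_out(deltas=[-0.01,-0.001,0.011,0,0,0,-0.02,-0.001,0.012,0,0,0,-0.02,-0.001,0.012,0,0,0])

```text
time: 6.72
eef_pos: [0.5599, -0.0623, 0.1007]
tcp_rot: [0.143, 0.99, -0.0, 0.0]
contact_force: [0.4, -0.2, 0.1]
opening: -0.003
finger_force: 0.0
```

```bash
python3 -c "
from h import *
print(loc())"
```

```text
(6.725, array([-0.0457, -0.0307,  0.1007]), array([ 0.4, -0.2,  0.1]), array([-0.   ,  0.001,  0.   ]))
```

Emit:
carry_out(deltas=[-0.009,0,0.003,0,0,0,-0.018,0,0.003,0,0,0,-0.026,0,0.003,0,0,0,-0.034,0,0.003,0,0,0,-0.039,0,0.003,0,0,0])

```text
time: 7.35
eef_pos: [0.5972, -0.0734, 0.0977]
tcp_rot: [0.143, 0.99, -0.0, 0.001]
contact_force: [1.5, -0.1, 1.4]
opening: -0.0
finger_force: 0.7
```

```bash
python3 -c "
from h import *
print(loc())"
```

```text
(7.35, array([-0.0068, -0.0308,  0.0977]), array([ 1.5, -0.1,  1.4]), array([-0.   ,  0.001,  0.   ]))
```

Emit:
carry_out(deltas=[0,0,-0.02,0,0,0,0.01,0,-0.025,0,0,0,0.039,0,-0.02,0,0,0,0.039,0,0,0,0,0,0.039,0,0,0,0,0])

```text
time: 7.98
eef_pos: [0.5568, -0.0613, 0.0963]
tcp_rot: [0.143, 0.99, 0.0, -0.002]
contact_force: [0.2, -0.1, -0.0]
opening: 0.0
finger_force: 0.0
```

Emit:
carry_out(deltas=[-0.009,0,0,0,0,0,-0.018,0,0,0,0,0,-0.026,0,0,0,0,0,-0.034,0,0,0,0,0,-0.039,0,0,0,0,0])

```text
time: 8.6
eef_pos: [0.5977, -0.0736, 0.0979]
tcp_rot: [0.143, 0.99, -0.0, 0.001]
contact_force: [1.4, -0.5, 2.3]
opening: 0.0
finger_force: 0.8
```

```bash
python3 -c "
from h import *
print(loc())"
```

```text
(8.6, array([-0.0062, -0.0308,  0.0979]), array([ 1.4, -0.5,  2.3]), array([-0.   ,  0.002,  0.   ]))
```

Emit:
carry_out(deltas=[0,0,-0.02,0,0,0,0.01,0,-0.025,0,0,0,0.039,0,-0.02,0,0,0,0.039,0,0,0,0,0,0.039,0,0,0,0,0])

```text
time: 9.22
eef_pos: [0.5567, -0.0613, 0.0961]
tcp_rot: [0.143, 0.99, 0.0, -0.002]
contact_force: [0.0, -0.0, -1.0]
opening: -0.001
finger_force: 0.0
```

Run:
```python
from h import *
print(loc())
im,d=ctrl.read_camera('scene');save(cv2.resize(im[245:305,370:450],None,fx=8,fy=8,interpolation=2),'c4.png')
```

```text
(9.225, array([-0.0491, -0.0307,  0.0961]), array([ 0., -0., -1.]), array([-0.   , -0.004,  0.   ]))
```

View pics/c4.png

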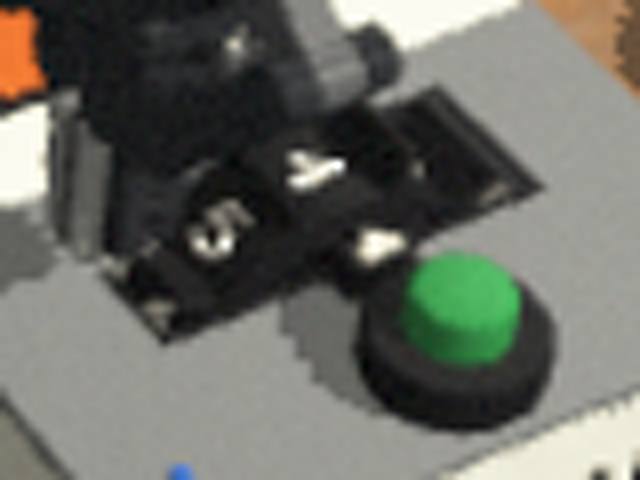

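The 5 sits at px (398,274), between the front and top places, so the wheel may still have been moving or be held. I lift off, let it settle and look again.

Emit:
carry_out(deltas=[0.01,0,-0.02,0,0,0,0.03,0,-0.04,0,0,0,0.04,0,-0.05,0,0,0,0.04,0,-0.05,0,0,0,0.04,0,-0.05,0,0,0])

```text
time: 9.9
eef_pos: [0.5206, -0.0508, 0.147]
tcp_rot: [0.143, 0.99, -0.0, -0.0]
contact_force: [0.5, 0.6, -0.1]
opening: 0.004
finger_force: 0.0
```

Run:
```python
from h import *
print(loc())
im,d=ctrl.read_camera('scene');save(cv2.resize(im[245:305,370:450],None,fx=8,fy=8,interpolation=2),'c5.png')
```

```text
(9.9, array([-0.0867, -0.0309,  0.147 ]), array([ 0.5,  0.6, -0.1]), array([-0., -0.,  0.]))
```

View pics/c5.png

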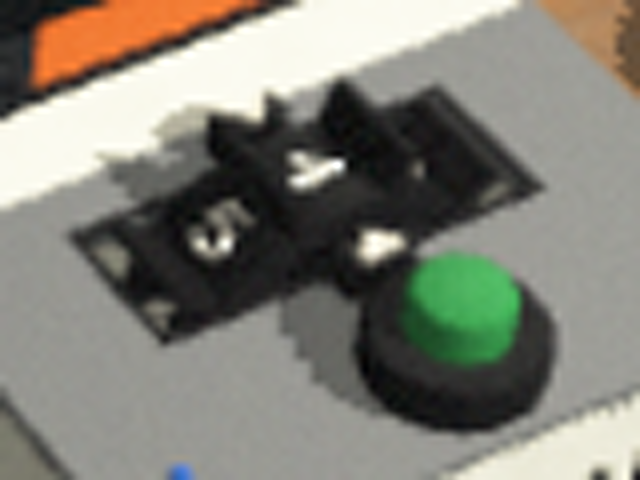

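```bash
cat >> h.py <<'E'
def proj(n,p):
    m=ctrl.camera_model(n);E=np.array(m['extrinsics'])
    r,_=cv2.Rodrigues(E[:3,:3]);return cv2.projectPoints(np.array([p],float),r,E[:3,3],np.array(m['intrinsics']),np.array([m['k1'],0,0,0,0.]))[0].ravel()
def prof(n):
    im,d=ctrl.read_camera(n);P=cloud(n,d,ext(n));L=np.stack([(P[...,:2]-C)@EX,(P[...,:2]-C)@EY],-1)
    m=(d>0)&(abs(L[...,1]+.031)<.011)&(abs(L[...,0])<.05);x=L[m][:,0];z=P[m][:,2]
    print(n,[(int(a*1e3),round(float(np.percentile(z[abs(x-a)<.0015],90))*1e3)) for a in np.arange(-.046,.048,.003) if (abs(x-a)<.0015).any()])
E
python3 - <<'E'
from h import *
for a in (-36,-18,0,18,36):
    t=np.deg2rad(a);print(a,'drum',proj('scene',w(.037*np.sin(t),-.031,.056+.037*np.cos(t))).round(1),'tip',proj('scene',w(.048*np.sin(t),-.031,.056+.048*np.cos(t))).round(1))
prof('scene');prof('top')
E
```

```text
-36 drum [397.2 274.3] tip [394.3 271.7]
-18 drum [402.9 269.8] tip [401.8 265.8]
0 drum [408.9 266.6] tip [409.7 261.6]
18 drum [414.7 265.1] tip [417.2 259.7]
36 drum [419.5 265.3] tip [423.4 260. ]
scene [(-46, 84), (-43, 83), (-39, 88), (-36, 87), (-33, 86), (-30, 84), (-27, 84), (-24, 87), (-21, 90), (-18, 92), (-15, 104), (-12, 104), (-9, 88), (-6, 96), (-3, 96), (0, 96), (2, 96), (5, 96), (8, 95), (11, 103), (14, 105), (17, 103), (20, 90), (23, 88), (26, 86), (29, 85), (32, 85), (35, 88), (38, 88), (41, 83), (44, 84), (47, 84)]
top [(20, 87), (23, 85), (26, 83), (29, 81), (32, 82), (35, 86), (38, 84), (44, 81), (47, 80)]
```

Depth and projection show that 4 now rests exactly on top, at px (409,266), with ridges at ±15 mm. The first reading of the wheel was half a step out. Two more strokes are needed, with a check after each.

Emit:
carry_out(deltas=[-0.02,0,0.02,0,0,0,-0.041,0,0.048,0,0,0,-0.041,0,0.049,0,0,0,-0.041,0,0.049,0,0,0])

```text
time: 10.55
eef_pos: [0.5595, -0.0622, 0.0982]
tcp_rot: [0.143, 0.99, 0.0, -0.001]
contact_force: [-0.2, 1.0, -0.3]
opening: 0.003
finger_force: 0.0
```

Emit:
carry_out(deltas=[-0.009,0,0,0,0,0,-0.018,0,0,0,0,0,-0.026,0,0,0,0,0,-0.034,0,0,0,0,0,-0.039,0,0,0,0,0])

```text
time: 11.18
eef_pos: [0.599, -0.0739, 0.0997]
tcp_rot: [0.143, 0.99, -0.0, 0.002]
contact_force: [1.2, -1.9, 3.3]
opening: -0.003
finger_force: 1.7
```

Emit:
carry_out(deltas=[0,0,-0.02,0,0,0,0,0,-0.04,0,0,0,0.04,0,-0.045,0,0,0,0.07,0,-0.05,0,0,0,0.08,0,-0.05,0,0,0])

```text
time: 11.8
eef_pos: [0.5197, -0.0502, 0.1497]
tcp_rot: [0.143, 0.99, -0.0, 0.001]
contact_force: [0.6, -0.0, 0.5]
opening: 0.002
finger_force: 0.0
```

Run:
```python
from h import *
print(loc());prof('scene')
im,d=ctrl.read_camera('scene');save(cv2.resize(im[245:305,370:450],None,fx=8,fy=8,interpolation=2),'c6.png')
```

```text
(11.8, array([-0.0878, -0.0306,  0.1497]), array([ 0.6, -0. ,  0.5]), array([0.   , 0.002, 0.001]))
scene [(-46, 84), (-43, 83), (-39, 88), (-36, 87), (-33, 86), (-30, 83), (-27, 84), (-24, 86), (-21, 90), (-18, 91), (-15, 104), (-12, 103), (-9, 101), (-6, 97), (-3, 96), (0, 96), (2, 96), (5, 96), (8, 97), (11, 103), (14, 104), (17, 103), (20, 88), (23, 87), (26, 87), (29, 84), (32, 86), (35, 88), (38, 88), (44, 84), (47, 83)]
```

View pics/c6.png

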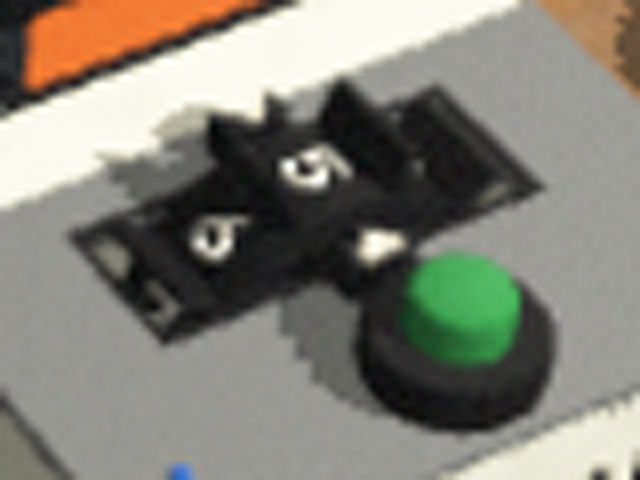

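5 is on top at crop (315,165) and 6 is next. One more stroke.

Emit:
carry_out(deltas=[-0.02,0,0.02,0,0,0,-0.042,0,0.05,0,0,0,-0.042,0,0.051,0,0,0,-0.042,0,0.051,0,0,0])

```text
time: 12.4
eef_pos: [0.5611, -0.0627, 0.0976]
tcp_rot: [0.143, 0.99, 0.0, -0.0]
contact_force: [-0.3, 0.3, 0.6]
opening: -0.005
finger_force: 0.0
```

Emit:
carry_out(deltas=[-0.009,0,0,0,0,0,-0.018,0,0,0,0,0,-0.026,0,0,0,0,0,-0.034,0,0,0,0,0,-0.039,0,0,0,0,0])

```text
time: 13.02
eef_pos: [0.5997, -0.0741, 0.0983]
tcp_rot: [0.143, 0.99, -0.0, 0.002]
contact_force: [0.6, 0.2, 2.0]
opening: -0.0
finger_force: 1.0
```

Emit:
carry_out(deltas=[0,0,-0.02,0,0,0,0,0,-0.04,0,0,0,0.04,-0.0,-0.045,0,0,0,0.09,0.03,-0.05,0,0,0,0.14,0.075,-0.05,0,0,0])

```text
time: 13.65
eef_pos: [0.487, 0.0344, 0.1492]
tcp_rot: [0.145, 0.989, 0.0, 0.001]
contact_force: [1.4, 0.4, 0.9]
opening: -0.0
finger_force: 0.0
```

Run:
```python
from h import *
print(loc(),delta(w(-.13,.047,.034)));prof('scene')
im,d=ctrl.read_camera('scene');save(cv2.resize(im[245:305,370:450],None,fx=8,fy=8,interpolation=2),'c7.png')
```

```text
(13.65, array([-0.1432,  0.0412,  0.1492]), array([1.4, 0.4, 0.9]), array([ 0.001,  0.002, -0.002])) [-0.0129  0.0057  0.1152  0.0006  0.0023 -0.0022]
scene [(-46, 84), (-43, 83), (-39, 89), (-36, 88), (-33, 86), (-30, 84), (-27, 84), (-24, 87), (-21, 89), (-18, 91), (-15, 103), (-12, 104), (-9, 87), (-6, 97), (-3, 96), (0, 96), (2, 96), (5, 96), (8, 97), (11, 102), (14, 104), (17, 103), (20, 79), (23, 87), (26, 86), (29, 84), (32, 86), (35, 88), (38, 88), (44, 84), (47, 84)]
```

View pics/c7.png

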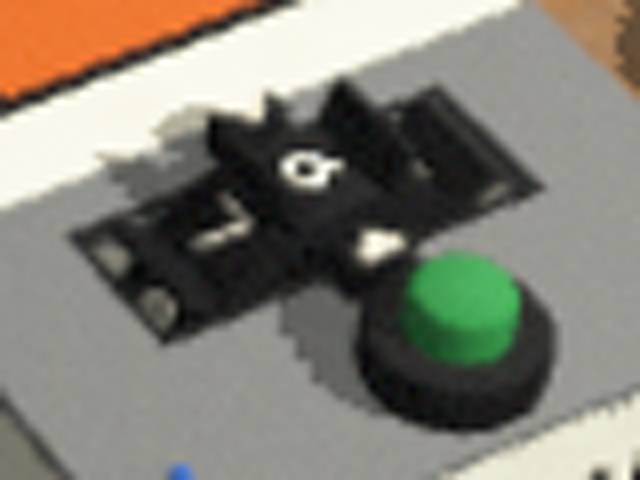

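6 stands on top at crop (310,168), with 7 in front. Now I push the tray again to be sure.

Emit:
carry_out(deltas=[0.004,0.006,0.05,0,0,0,0.0,0.006,0.1,0,0,0,-0.002,0.006,0.116,0,0,0,-0.01,0.006,0.116,0,0,0,-0.02,0.006,0.116,0,0,0])

```text
time: 14.38
eef_pos: [0.5112, 0.0334, 0.0336]
tcp_rot: [0.143, 0.99, 0.0, 0.002]
contact_force: [-0.1, -0.3, -0.2]
opening: -0.002
finger_force: 0.0
```

```bash
python3 -c "
from h import *
print(loc())"
```

```text
(14.375, array([-0.1196,  0.0472,  0.0336]), array([-0.1, -0.3, -0.2]), array([0.001, 0.004, 0.   ]))
```

Emit:
carry_out(deltas=[-0.008,0,0,0,0,0,-0.014,0,0,0,0,0,-0.018,0,0,0,0,0,-0.022,0,0,0,0,0])

```text
time: 14.88
eef_pos: [0.5229, 0.0298, 0.0307]
tcp_rot: [0.143, 0.99, 0.001, -0.011]
contact_force: [-22.6, 6.3, 18.1]
opening: 0.002
finger_force: 11.9
```

```bash
python3 -c "
from h import *
print(loc())"
```

```text
(14.875, array([-0.1074,  0.047 ,  0.0307]), array([-22.6,   6.3,  18.1]), array([-0.002, -0.021,  0.   ]))
```

The stop is at the same place with 23 N again. To rule out anything but the tray touching, I push once more with the fingers leaned back from the box.

Emit:
carry_out(deltas=[0.02,0,0.0,0,0,0,0.03,0,0,0,-0.08,0,0.03,0,0,0,-0.15,0,0.022,0,0,0,-0.15,0,0.012,0,0,0,-0.15,0])

```text
time: 15.5
eef_pos: [0.5198, 0.0308, 0.0321]
tcp_rot: [0.143, 0.987, -0.011, 0.075]
contact_force: [0.1, 0.1, -0.0]
opening: 0.001
finger_force: 0.0
```

```bash
python3 -c "
from h import *
print(loc())"
```

```text
(15.5, array([-0.1106,  0.0471,  0.0321]), array([ 0.1,  0.1, -0. ]), array([0.   , 0.151, 0.   ]))
```

Emit:
carry_out(deltas=[-0.004,0,0.0006,0,0,0,-0.008,0,0.0012,0,0,0,-0.011,0,0.0016,0,0,0,-0.013,0,0.002,0,0,0])

```text
time: 16.0
eef_pos: [0.5242, 0.029, 0.0285]
tcp_rot: [0.143, 0.988, -0.01, 0.064]
contact_force: [-17.8, 5.1, 10.3]
opening: -0.001
finger_force: 8.7
```

```bash
python3 -c "
from h import *
print(loc())"
```

```text
(16.0, array([-0.1059,  0.0467,  0.0285]), array([-17.8,   5.1,  10.3]), array([-0.002,  0.13 , -0.   ]))
```

Leaned back, the lip stops at the same place, so this is the tray's hard stop. Now back off and go above the button.

Emit:
carry_out(deltas=[0.02,0,-0.003,0,0,0,0.035,0,-0.02,0,0.08,0,0.035,0,-0.06,0,0.15,0,0.03,0,-0.12,0,0.15,0,0.02,-0.03,-0.14,0,0.15,0])

```text
time: 16.62
eef_pos: [0.486, 0.0103, 0.1713]
tcp_rot: [0.142, 0.99, 0.0, 0.004]
contact_force: [0.1, -0.1, -0.7]
opening: -0.001
finger_force: 0.0
```

```bash
python3 -c "
from h import *
print(loc(),delta(w(-.001,-.0795,.12)))"
```

```text
(16.625, array([-0.1373,  0.0179,  0.1713]), array([ 0.1, -0.1, -0.7]), array([0.001, 0.007, 0.003])) [-0.1356 -0.0978  0.0522  0.0011  0.0075  0.003 ]
```

Emit:
carry_out(deltas=[-0.04,-0.03,0,0,0.007,0.003,-0.08,-0.06,0,0,0.007,0.003,-0.12,-0.09,0,0,0.007,0.003,-0.136,-0.098,0.02,0,0.007,0.003,-0.136,-0.098,0.04,0,0.007,0.003])

```text
time: 17.25
eef_pos: [0.5868, -0.1238, 0.1259]
tcp_rot: [0.146, 0.989, 0.0, -0.003]
contact_force: [-0.1, 0.4, 0.0]
opening: 0.002
finger_force: 0.0
```

```bash
python3 -c "
from h import *
print(loc());prof('scene')"
```

```text
(17.25, array([-0.0024, -0.082 ,  0.1259]), array([-0.1,  0.4,  0. ]), array([-0.   , -0.006, -0.004]))
scene [(-46, 83), (-43, 83), (-39, 442), (-36, 442), (-33, 439), (-30, 439), (-27, 437), (-24, 435), (-21, 434), (-18, 432), (-15, 427), (-12, 423), (-9, 427), (-6, 424), (-3, 424), (0, 422), (2, 421), (5, 420), (8, 419), (11, 416), (14, 416), (17, 415), (20, 413), (23, 412), (26, 343), (29, 407), (32, 87)]
```

Emit:
carry_out(deltas=[0,0.001,0.015,0,0,0,0,0.001,0.022,0,0,0,0,0.001,0.027,0,0,0,0,0.001,0.03,0,0,0,0,0.001,0.032,0,0,0])

```text
time: 17.92
eef_pos: [0.586, -0.1209, 0.0959]
tcp_rot: [0.145, 0.989, 0.001, -0.004]
contact_force: [-6.5, 3.1, 14.0]
opening: 0.0
finger_force: 6.7
```

```bash
python3 -c "
from h import *
print(loc())"
```

```text
(17.925, array([-0.0041, -0.0795,  0.0959]), array([-6.5,  3.1, 14. ]), array([ 0.001, -0.007, -0.003]))
```

14 N at 6 mm down, so the button is fully pressed. Release and move clear.

Emit:
carry_out(deltas=[0,0,-0.02,0,0,0,0,0,-0.06,0,0,0,0.03,0,-0.11,0,0,0,0.08,0.02,-0.13,0,0,0,0.14,0.04,-0.13,0,0,0])

```text
time: 18.55
eef_pos: [0.4658, -0.044, 0.2298]
tcp_rot: [0.145, 0.989, -0.0, 0.001]
contact_force: [-0.8, 0.9, 0.4]
opening: -0.002
finger_force: 0.0
```

Emit:
carry_out(deltas=[0,0,0,0,0,0,0,0,0,0,0,0])

```text
time: 18.8
eef_pos: [0.4656, -0.044, 0.227]
tcp_rot: [0.145, 0.989, -0.0, -0.002]
contact_force: [0.3, -0.6, 0.1]
opening: 0.003
finger_force: 0.0
```

Run:
```python
from h import *
print(loc());prof('scene')
im,d=ctrl.read_camera('scene');save(cv2.resize(im[190:340,290:470],None,fx=4,fy=4,interpolation=2),'end.png')
P=cloud('scene',d,ext('scene'));m=(im[...,1]>1.5*im[...,0].astype(float))&(im[...,1]>1.3*im[...,2])&(P[...,2]>.08)&(P[...,2]<.12);print('button z',np.percentile(P[m][:,2],[50,90]))
```

```text
(18.8, array([-0.1414, -0.04  ,  0.227 ]), array([ 0.3, -0.6,  0.1]), array([-0.001, -0.003, -0.003]))
scene [(-46, 84), (-43, 83), (-39, 87), (-36, 88), (-33, 85), (-30, 84), (-27, 83), (-24, 87), (-21, 90), (-18, 91), (-15, 103), (-12, 104), (-9, 79), (-6, 95), (-3, 95), (0, 97), (2, 97), (5, 95), (8, 96), (11, 102), (14, 104), (17, 103), (20, 88), (23, 87), (26, 85), (29, 84), (32, 86), (35, 87), (38, 87), (41, 85), (44, 83), (47, 84)]
button z [0.10294258 0.10550334]
```

View pics/end.png

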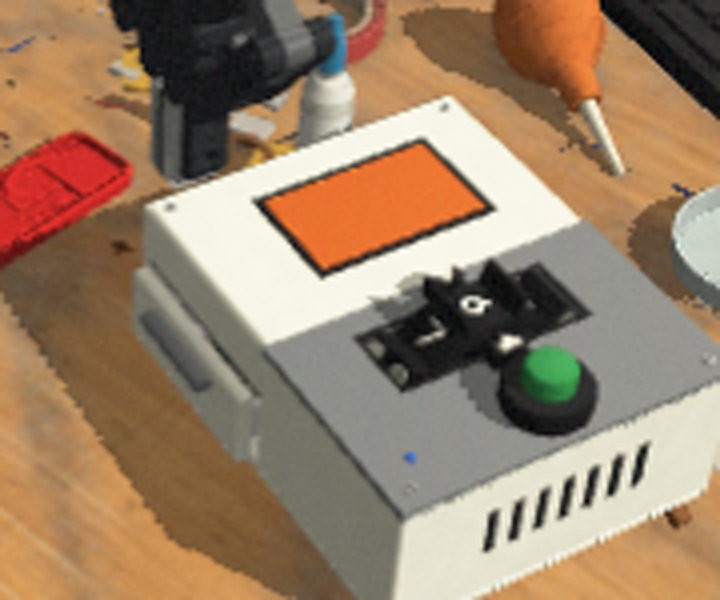

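The end picture shows the tray shut at (195,360), 6 on top at (475,305), the button up at (550,375) and the bottle standing. The arm is clear of everything, so I hand in.

```bash
python3 -c "
from plant import ctrl
print(ctrl.sign_off())"
```

```text
the job is handed in; nothing more can be done
None
```

I pushed the tray to its hard stop, rolled the wheel to 6, pressed the start button until it was fully down and let it come back up, and handed the job in with no verdict shown; a thin seam of about 2 mm still shows behind the tray front, within the 4 mm limit.

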